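Fingertip set-test of the long plaster mould

TASK

Three open plaster moulds stand on the sprung plate of a small vibrating table; test whether the long one has set. With the fingertips, press down lightly from above on its broad flat end just until the plate gives a little, rest there for about a second and lift clear, then do the same on its narrow flat end and withdraw. Do not push the plate down to its stop, do not lift or shift the mould or touch its hollow or rims, and leave the other two moulds, the plate, the brush and the jar alone.

Things in the scene. Friction and masses are not known exactly. Their poses are not given: they have to be found in the camera images.
- vib_base: Grey base of the vibrating table, fixed, 220 x 540 x 45 mm; origin at the centre of its underside on the work surface, y along its length. It carries, on springs, the steel plate (260 x 600 x 14 mm) whose top is 86 mm above the work surface.
- plate (a joint): How far the sprung steel plate, with all three moulds on it, has been pushed straight down: 0 at rest, 0.012 m at its stop. It starts to give at about 1 N and then sinks 1 mm for each 1.5 N (about 16 N at 10 mm); it rises again when let go. It cannot tilt or slide sideways.
- plate_top (a point): Middle of the top face of the sprung steel plate (moves with it), on which the three moulds stand.
- long_mould: The long plaster mould, 186 mm long, 94 mm wide at its broad end and 52 mm at its narrow end, 0.8 kg, loose, standing on the plate; origin at the middle of its underside; its x axis runs lengthwise towards the broad end, z up. Any heading. Its two ends are flat-topped lands 45 mm high; between them is an open hollow with rims 35 mm high.
- broad_end: Broad flat end of the long mould (part of it): origin at the middle of its level top face, which is about 55 mm (along the mould) by 94 mm, 45 mm above the plate.
- narrow_end: Narrow flat end of the long mould (part of it): origin at the middle of its level top face, which is about 45 mm (along the mould) by 52 mm with a rounded tip, 45 mm above the plate, 132 mm from broad_end.
- hollow: The floor (16 mm above the plate) and rims (35 mm high, 14 mm thick) of the hollow between the two ends of the long mould (part of it); origin same as long_mould. Not to be touched.
- round_mould: Round plaster bowl mould, 130 mm across, 42 mm high, 0.8 kg, loose on the plate; origin at the centre of its underside. Leave alone.
- corner_mould: Three-cornered plaster mould with rounded corners, about 132 mm across, 40 mm high, 0.8 kg, loose on the plate; origin at the centre of its underside. Leave alone.
- brush: Brush lying on the work surface to the right of the vibrating table. Leave alone.
- jar: Clear jar with white lid, 60 mm across, 85 mm high, on the work surface to the left of the vibrating table; origin at the centre of its underside. Leave alone.
Not all that is in view belongs to the job. Leave any green or yellow look-alike of the long_mould alone.

How it is judged:
On the way, in this order (a step that is already met when the one before it is completed fails the run):
1. fingertips rest on the broad end, the plate just giving (contact force between the fingers and broad_end above 1.2 N and value of joint plate above 0.0004 m), for 0.4 s.
2. fingertips lifted clear of the long mould (contact force between the fingers and long_mould below 0.1 N and value of joint plate below 0.0012 m), for 0.2 s.
3. fingertips rest on the narrow end, the plate just giving (contact force between the fingers and narrow_end above 1.2 N and value of joint plate above 0.0004 m), for 0.4 s.
4. fingertips lifted clear again (all of step 2), for 0.2 s.
At the end, for the whole second after the job is handed in: After the broad and then the narrow end have each been pressed lightly for 0.4 s (over 1.2 N, plate down over 0.4 mm) and let go, the plate is back up within 1.2 mm, and the three moulds, the brush and the jar are at rest within 12 mm of where they began (value of joint plate below 0.0012 m and distance of each of long_mould, round_mould, corner_mould, brush, jar from where it was at the start of the episode below 0.012 m and linear speed of long_mould below 0.01 m/s and linear speed of each of round_mould, corner_mould, brush, jar below 0.02 m/s); the robot touches nothing.
It fails at once if the plate is pushed down almost to its stop (10 mm) or the long mould is pressed or squeezed with over 20 N (value of joint plate above 0.01 m or contact force between the fingers and long_mould above 20 N).
It fails at once if the long mould is lifted over 8 mm off the plate or shifted over 15 mm (z of long_mould in the frame of plate_top above 0.008 m or distance of long_mould from where it was at the start of the episode above 0.015 m).
It fails at once if the hollow or the rims of the long mould are touched (contact force between the fingers and hollow above 1 N).
It fails at once if the plate or the base is touched (contact force between the fingers and vib_base above 1 N).
It fails at once if another mould, the brush or the jar is touched or moved over 15 mm (contact force between any of the fingers, the arm and round_mould above 0.5 N or contact force between any of the fingers, the arm and corner_mould above 0.5 N or contact force between any of the fingers, the arm and brush above 0.5 N or contact force between any of the fingers, the arm and jar above 0.5 N or distance of any of round_mould, corner_mould, brush, jar from where it was at the start of the episode above 0.015 m).
It also fails if it takes over 48 s, if anything falls off the work surface, if the arm or the gripper's body presses on something with over 40 N, if the wrist force passes 120 N, or if a joint passes its speed limit or range.

ROBOT

A 6-joint arm with a two-finger parallel gripper is mounted at the origin on the work surface. World frame = base frame: x ahead of the robot, y to its left, z up, the work surface at z = 0. Lengths are in m, angles in rad, forces in N, time in s.
With the tool pointing down it reaches from about 0.35 to 0.775 m from the base axis. Payload 5.5 kg.
Tool frame: the origin (TCP) lies at the very end of the fingers, on their centre line; the grasp point (between the pads) lies 19 mm behind it; z points along the fingers, y is the direction in which the jaws open and shut (so a half turn about z gives the same grasp; the last joint's range is limited). The gripper opens to 85 mm and grips with 20 to 120 N. Pads are 22 mm wide; open, the fingers measure 114 mm over their backs; the gripper's body (76 mm by 85 mm) begins 54 mm behind the grasp point. The pads swing forward as they close: fully open they stand 13 mm farther back than shut.
Start: joints at [-1.345, 0.313, 0.046, 1.304, 0, 1.431], TCP at [0.206, -0.537, 0.231] pointing down, gripper open.
Joint ranges: [-2.76, 2.76], [-0.86, 1.69], [-1.03, 1.26], [-2.2, 2.34], [-1.47, 1.5], [-3.14, 3.14]. Speed limits (rad/s): [2.57, 2.57, 3.14, 3.14, 3.14, 3.14].

INTERFACE

Orientations are given as a unit quaternion [w, x, y, z].
In Python, from workcell import get_state, imaging, env, spotter gives the robot as it stands.
- The arm moves only by the tool play_rows, never from a script. Its argument "moves" is a list of rows, each an object with "claw": the finger opening in cm, from 0 to 8.54; "delta_pos": the shift along the tool's x, y, z in cm, a list of three; "twist": the turn about the tool's z in degrees. A call has 1 to 12 rows; each row is the pose to reach, as a shift and turn from the pose commanded when the call began, along the tool's axes at that moment; what a row does not reach only later rows make up. A row lasts 1/8 s, in which the tool goes at most 62.5 mm and 10.7 degrees, less where a joint would pass 70% of its speed; a pose out of reach is approached as far as the arm can. A call with a gripper value outside its range is refused whole. The fingers move at their own pace and stop on an object; "force" is the grip in N (left out, the last holds). Time passes only in rows, so rows that repeat a pose let the fingers close. It gives the time, the measured TCP pose, the force and the opening at its end, in the units of the state.
- get_state(): the state, without advancing time (a new reading comes with each control period).
- imaging.read_camera(name): name is "scene" or "side" or "wrist"; returns the picture (400x640x3 uint8, red, green, blue); there is no depth.
- imaging.camera_info(name): a dict with "fx", "fy", "cx", "cy" (pixels), "k1" (the pictures are not rectified: a ray, as slopes to the right and down, at radius r is drawn at 1 + k1 r^2 times it, then the intrinsics apply), "world_to_cam" (4x4, takes a point from world to camera coordinates). Camera axes: x right, y down, z forward; pixel columns grow to the right and rows downward; lengths in m; the calibration is good to about 2 mm. A picture is of the moment at which its call begins: read the wrist's pose just before it. camera_info takes no time and is no camera call; for the wrist camera it gives the pose at the moment of the call.
- env.hand_in(): hands the job in, once; it reports no verdict.
Trained networks look in the newest picture that a camera, given by its name, has taken for a name from the list of things; names that differ only in an ending like _2 or _b are one class to them, and where a whole thing is asked for, a point or a joint stands for the part that bears it (a point fixed in the world has none). Each returns a list of dicts, best first, with "conf" (0 to 1); they miss things now and then, are a little off and sometimes report something else, mostly with a low value. They report only what shows in the picture. A call takes as long as a camera call. They do not tell look-alikes from the thing itself.
- spotter.spot_in(camera, query): "extent" ([left, top, right, bottom] in pixels, round what is visible of it).
The state is a dict: "clock": time; "joint_pos": joint angles; "qvel": joint speeds; "tau": joint torques, N m; "tcp_pos": TCP position; "orientation": TCP orientation; "wrist_force": force on the tool from outside, world axes, zero at the start; "ft_torque": the same for the moment, N m; "finger_gap": finger opening in m.
Only numpy, scipy, OpenCV 4.12 (cv2) and the standard library are available. Lean on these libraries where they do the work, as an engineer would, in place of code of your own. Each camera call takes 0.05 s, during which the arm holds its last target. There are 200 camera calls.

## Working session

There is one attempt and no reset: what is moved stays moved. The work goes in short steps, Python scripts to look and compute and a tool call to move; the robot and the scene stay as the last step left them, time stands still between calls to the robot, and variables do not carry over. Pictures are saved under pics/ and viewed, about 8 in all and at most 12, crops included, and the job is handed in when it is done.

Besides the shell and the picture viewer there is one more tool, called as a command line: name --argument value ..., lists and objects as JSON in quotes. play_rows: Moves the arm, as the interface text tells. Its arguments: {"type":"object","properties":{"moves":{"type":"array"},"force":{"type":"number"}},"required":["moves"]}

```bash
mkdir -p pics
cat > h.py <<'E'
import numpy as np, cv2
from workcell import get_state, imaging, env, spotter
def snap(n,f):
    ci=imaging.camera_info(n); im=imaging.read_camera(n); cv2.imwrite('pics/'+f,im[:,:,::-1]); return ci,im
def px2w(ci,uv,z):
    s=np.array([(uv[0]-ci['cx'])/ci['fx'],(uv[1]-ci['cy'])/ci['fy']]); r=s.copy()
    for _ in range(20): r=s/(1+ci['k1']*(r@r))
    M=np.array(ci['world_to_cam']); R=M[:3,:3]; c=-R.T@M[:3,3]; d=R.T@np.r_[r,1]
    return c+d*(z-c[2])/d[2]
def w2px(ci,p):
    M=np.array(ci['world_to_cam']); q=M[:3,:3]@p+M[:3,3]; r=q[:2]/q[2]; r=r*(1+ci['k1']*(r@r))
    return np.array([ci['fx']*r[0]+ci['cx'],ci['fy']*r[1]+ci['cy']])
E
python3 - <<'E'
from h import *
s=get_state(); print({k:np.round(v,3) for k,v in s.items()})
for n in('scene','side'):
    ci,im=snap(n,n+'1.png'); M=np.array(ci['world_to_cam']); print(n,-M[:3,:3].T@M[:3,3],np.round(M,3).tolist())
    for q in('long_mould','broad_end','narrow_end','round_mould','corner_mould','jar'):
        print(q,[(np.round(d['extent']),round(d['conf'],2)) for d in spotter.spot_in(n,q)[:3]])
E
```

```text
{'clock': np.float64(0.0), 'joint_pos': array([-1.345,  0.314,  0.045,  1.304, -0.   ,  1.431]), 'qvel': array([-0.   ,  0.001, -0.   ,  0.002,  0.001, -0.001]), 'tau': array([ 0.0000e+00, -4.8063e+01,  2.9853e+01,  1.9000e-02, -0.0000e+00,
       -0.0000e+00]), 'tcp_pos': array([ 0.206, -0.536,  0.23 ]), 'orientation': array([-0.001,  0.983,  0.182, -0.   ]), 'wrist_force': array([-0.344, -0.298,  0.256]), 'ft_torque': array([ 0.039, -0.077, -0.073]), 'finger_gap': np.float64(0.086)}
scene [ 1.1384416  -1.00835558  0.86063818] [[0.807, 0.591, -0.01, -0.315], [0.308, -0.435, -0.846, -0.06], [-0.504, 0.68, -0.532, 1.718], [0.0, 0.0, 0.0, 1.0]]
long_mould [(array([216., 219., 247., 265.]), 0.94), (array([300., 211., 341., 268.]), 0.74), (array([140., 300., 186., 374.]), 0.56)]
broad_end [(array([215., 242., 247., 267.]), 0.9), (array([304., 238., 344., 268.]), 0.84), (array([141., 335., 190., 375.]), 0.82)]
narrow_end [(array([154., 302., 172., 325.]), 0.93), (array([216., 219., 231., 234.]), 0.64), (array([306., 211., 322., 231.]), 0.5)]
round_mould [(array([374., 171., 409., 198.]), 0.6), (array([302., 211., 322., 231.]), 0.34)]
corner_mould [(array([336., 196., 374., 226.]), 0.87)]
jar [(array([386., 143., 406., 172.]), 0.79)]
side [-0.43690843  1.0489737   1.29781823] [[-0.776, -0.631, 0.017, 0.3], [-0.412, 0.486, -0.771, 0.311], [0.478, -0.605, -0.637, 1.67], [0.0, 0.0, 0.0, 1.0]]
long_mould [(array([381., 139., 404., 171.]), 0.76), (array([299., 153., 321., 189.]), 0.73), (array([374., 189., 391., 210.]), 0.64)]
broad_end [(array([367., 186., 390., 200.]), 0.75), (array([382., 140., 401., 152.]), 0.73), (array([296., 153., 318., 168.]), 0.71)]
narrow_end [(array([311., 174., 322., 189.]), 0.77)]
round_mould [(array([226., 199., 261., 231.]), 0.72)]
corner_mould [(array([266., 180., 294., 204.]), 0.59)]
jar [(array([194., 273., 214., 305.]), 0.93)]
```

View pics/scene1.png

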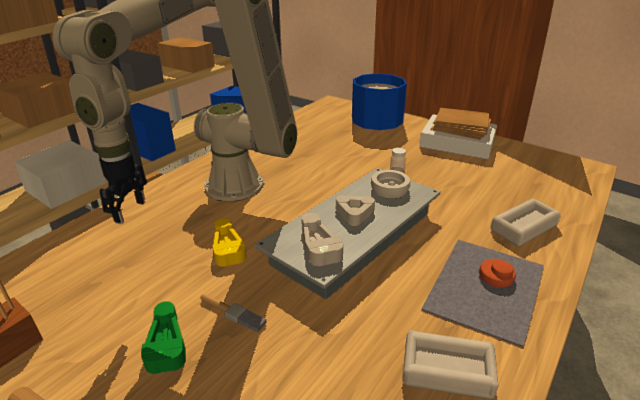

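View pics/side1.png

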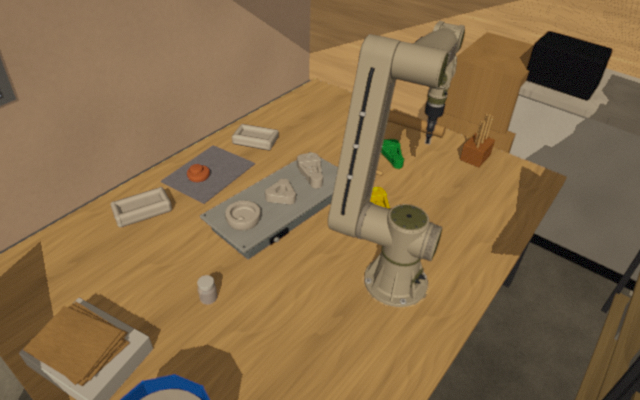

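The scene view shows the plaster long mould on the near end of the plate, with its narrow end at about (313,221) and its broad end at about (322,246). The green and yellow moulds are look-alikes off the plate. The side view agrees, showing the mould at about (310,170).

Run:
```python
from h import *
c=imaging.camera_info('scene'); d=imaging.camera_info('side')
for n,ci,uv,z in [('broad',c,(323,246),.131),('nar',c,(312,220),.131),('broad',d,(307,159),.131),('nar',d,(316,180),.131),('round',c,(391,180),.128),('corner',c,(355,208),.126),('jar',c,(399,152),.085),('brush',c,(235,312),.01)]:
    print(n,px2w(ci,uv,z).round(3))
M=np.array(imaging.camera_info('wrist')['world_to_cam']);print(M.round(3), -M[:3,:3].T@M[:3,3], imaging.camera_info('wrist')['fx'])
from scipy.spatial.transform import Rotation as Ro
s=get_state(); R=Ro.from_quat(np.roll(s['orientation'],-1)).as_matrix(); print(R.round(3))
t=np.array([.5,-.2,.30]);print(R.T@(t-s['tcp_pos'])*100)
```

```text
broad [ 0.591 -0.244  0.131]
nar [ 0.495 -0.164  0.131]
broad [ 0.586 -0.222  0.131]
nar [ 0.468 -0.135  0.131]
round [0.566 0.175 0.128]
corner [ 0.558 -0.034  0.126]
jar [0.452 0.459 0.085]
brush [ 0.477 -0.473  0.01 ]
[[ 0.359 -0.933  0.    -0.574]
 [-0.885 -0.341  0.316 -0.042]
 [-0.295 -0.114 -0.949  0.379]
 [ 0.     0.     0.     1.   ]] [ 0.28107913 -0.50679592  0.37332818] 322.4159534026937
[[ 0.934  0.358  0.   ]
 [ 0.358 -0.934 -0.   ]
 [-0.     0.    -1.   ]]
[ 39.53820299 -20.9422744   -6.86815536]
```

play_rows --moves '[{"claw":0,"delta_pos":[5,-2.4,-3],"twist":0},{"claw":0,"delta_pos":[10,-4.8,-6],"twist":0},{"claw":0,"delta_pos":[15,-7.2,-6],"twist":0},{"claw":0,"delta_pos":[20,-9.5,-6],"twist":0},{"claw":0,"delta_pos":[25,-12,-6],"twist":0},{"claw":0,"delta_pos":[30,-14.3,-6],"twist":0},{"claw":0,"delta_pos":[35,-16.6,-6],"twist":0},{"claw":0,"delta_pos":[40,-19,-6],"twist":0},{"claw":0,"delta_pos":[43,-20.5,-6],"twist":0},{"claw":0,"delta_pos":[43,-20.5,-6],"twist":0},{"claw":0,"delta_pos":[43,-20.5,-6],"twist":0},{"claw":0,"delta_pos":[43,-20.5,-6],"twist":0}]' --force 20

```text
clock: 2.2
tcp_pos: [0.5333, -0.1926, 0.2914]
orientation: [0.0, 0.983, 0.181, -0.0]
wrist_force: [0.3, -0.4, -0.3]
finger_gap: 0.0002
```

Run:
```python
from h import *
s=get_state(); print({k:np.round(s[k],3) for k in('clock','tcp_pos','orientation','wrist_force','finger_gap')})
ci,im=snap('wrist','w1.png'); np.save('ci.npy',ci,allow_pickle=True)
for q in('long_mould','broad_end','narrow_end'):
    print(q,[(np.round(d['extent']),round(d['conf'],2)) for d in spotter.spot_in('wrist',q)[:3]])
```

```text
{'clock': np.float64(2.2), 'tcp_pos': array([ 0.533, -0.193,  0.291]), 'orientation': array([ 0.   ,  0.983,  0.181, -0.   ]), 'wrist_force': array([ 0.267, -0.419, -0.292]), 'finger_gap': np.float64(0.0)}
long_mould [(array([243.,  87., 422., 239.]), 0.71), (array([480., 281., 610., 364.]), 0.67), (array([310., 333., 322., 363.]), 0.57)]
broad_end [(array([550., 279., 613., 346.]), 0.89), (array([329.,  85., 424., 189.]), 0.85)]
narrow_end [(array([483., 325., 530., 362.]), 0.7), (array([241., 176., 295., 232.]), 0.63)]
```

View pics/w1.png

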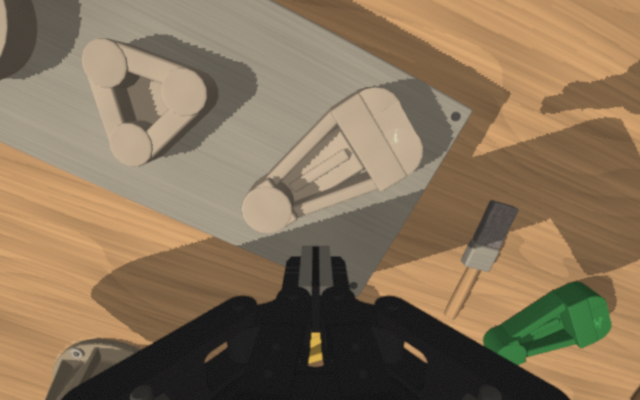

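Run:
```python
from h import *
im=cv2.imread('pics/w1.png')[75:250,230:440]; cv2.imwrite('pics/w1c.png',cv2.resize(im,None,fx=3.4,fy=3.4,interpolation=cv2.INTER_CUBIC))
ci=np.load('ci.npy',allow_pickle=True).item()
for n,uv in [('edgeA',(333,122)),('edgeB',(378,190)),('broad',(382,135)),('narrow',(268,206)),('tcp',(316,250))]: print(n,px2w(ci,uv,.131).round(4))
```

```text
edgeA [ 0.5889 -0.1877  0.131 ]
edgeB [ 0.5441 -0.2534  0.131 ]
broad [ 0.5943 -0.2347  0.131 ]
narrow [ 0.4895 -0.1577  0.131 ]
tcp [ 0.461 -0.22   0.131]
```

View pics/w1c.png

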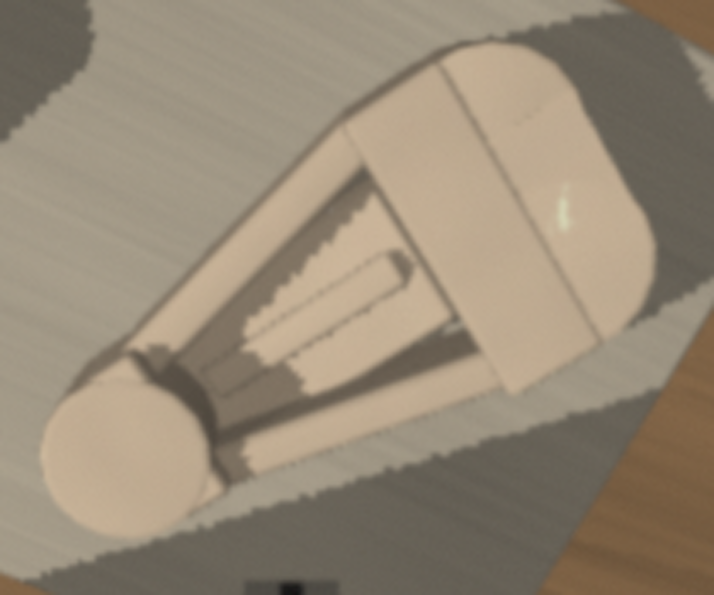

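The crop shows the broad land centred at about (378.5,138) in the full picture, and the narrow land is a disc centred at about (267,209). The hollow lies between them.

Run:
```python
from h import *
ci=np.load('ci.npy',allow_pickle=True).item()
b=px2w(ci,(378.5,138.2),.131);n=px2w(ci,(267,209.4),.131);print(b,n,np.linalg.norm(b-n))
from scipy.spatial.transform import Rotation as Ro
s=get_state(); R=Ro.from_quat(np.roll(s['orientation'],-1)).as_matrix()
for p in(b,n): print((R.T@(p-s['tcp_pos'])*100).round(2))
c=imaging.camera_info('scene');d=imaging.camera_info('side')
for p in(b,n): print(w2px(c,p),w2px(d,p))
```

```text
[ 0.59045021 -0.23289043  0.131     ] [ 0.48574682 -0.1579475   0.131     ] 0.1287604096221551
[ 3.89  5.8  16.05]
[-3.23 -4.93 16.04]
[325.34186698 243.86911323] [307.82860279 157.43124533]
[310.59448784 217.85438879] [316.21586596 175.55665839]
```

play_rows --moves '[{"claw":0,"delta_pos":[2,3,4],"twist":0},{"claw":0,"delta_pos":[3.9,5.8,7],"twist":0},{"claw":0,"delta_pos":[3.9,5.8,10],"twist":0},{"claw":0,"delta_pos":[3.9,5.8,12.5],"twist":0},{"claw":0,"delta_pos":[3.9,5.8,14],"twist":0},{"claw":0,"delta_pos":[3.9,5.8,14.5],"twist":0},{"claw":0,"delta_pos":[3.9,5.8,14.5],"twist":0},{"claw":0,"delta_pos":[3.9,5.8,14.5],"twist":0}]'

```text
clock: 3.4
tcp_pos: [0.5917, -0.2323, 0.1476]
orientation: [0.001, 0.983, 0.182, 0.001]
wrist_force: [0.3, 0.4, -0.4]
finger_gap: 0.0003
```

Run:
```python
from h import *
s=get_state(); print({k:np.round(s[k],4) for k in('clock','tcp_pos','wrist_force','finger_gap')})
snap('wrist','w2.png')
```

```text
{'clock': np.float64(3.4), 'tcp_pos': array([ 0.5917, -0.2323,  0.1476]), 'wrist_force': array([ 0.3052,  0.4187, -0.3706]), 'finger_gap': np.float64(0.0003)}
```

View pics/w2.png

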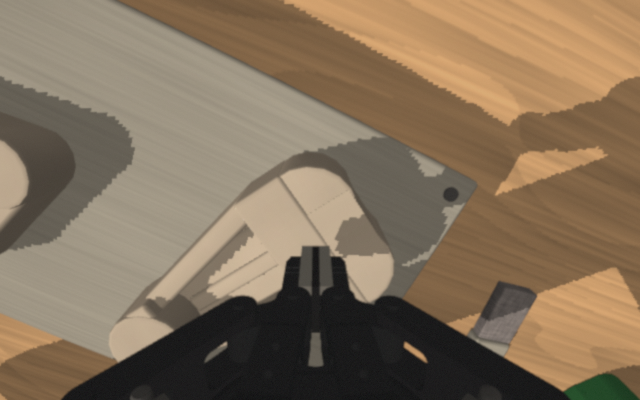

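The fingertips at (316,248) are over the broad land, clear of the hollow. Next I creep down.

play_rows --moves '[{"claw":0,"delta_pos":[0,0,0.5],"twist":0},{"claw":0,"delta_pos":[0,0,1.0],"twist":0},{"claw":0,"delta_pos":[0,0,1.4],"twist":0},{"claw":0,"delta_pos":[0,0,1.55],"twist":0},{"claw":0,"delta_pos":[0,0,1.7],"twist":0},{"claw":0,"delta_pos":[0,0,1.7],"twist":0},{"claw":0,"delta_pos":[0,0,1.7],"twist":0}]'

```text
clock: 4.32
tcp_pos: [0.5909, -0.2319, 0.1295]
orientation: [-0.0, 0.983, 0.182, -0.0]
wrist_force: [-2.4, 0.2, 3.6]
finger_gap: 0.0004
```

play_rows --moves '[{"claw":0,"delta_pos":[0,0,0.05],"twist":0},{"claw":0,"delta_pos":[0,0,0.05],"twist":0},{"claw":0,"delta_pos":[0,0,0.05],"twist":0},{"claw":0,"delta_pos":[0,0,0.05],"twist":0},{"claw":0,"delta_pos":[0,0,0.05],"twist":0},{"claw":0,"delta_pos":[0,0,0.05],"twist":0}]'

```text
clock: 5.08
tcp_pos: [0.5911, -0.2319, 0.1288]
orientation: [0.0, 0.983, 0.182, 0.0]
wrist_force: [-3.1, 1.3, 3.7]
finger_gap: 0.0002
```

play_rows --moves '[{"claw":0,"delta_pos":[0,0,-0.5],"twist":0},{"claw":0,"delta_pos":[0,0,-2],"twist":0},{"claw":0,"delta_pos":[0,0,-5],"twist":0},{"claw":0,"delta_pos":[0,0,-5],"twist":0},{"claw":0,"delta_pos":[0,0,-5],"twist":0},{"claw":0,"delta_pos":[-3,-4.5,-5],"twist":0},{"claw":0,"delta_pos":[-5.5,-8.2,-5],"twist":0},{"claw":0,"delta_pos":[-7.1,-10.7,-5],"twist":0},{"claw":0,"delta_pos":[-7.1,-10.7,-5],"twist":0},{"claw":0,"delta_pos":[-7.1,-10.7,-3.5],"twist":0},{"claw":0,"delta_pos":[-7.1,-10.7,-2.5],"twist":0},{"claw":0,"delta_pos":[-7.1,-10.7,-2.5],"twist":0}]'

```text
clock: 6.58
tcp_pos: [0.4859, -0.1574, 0.1519]
orientation: [-0.001, 0.983, 0.182, -0.001]
wrist_force: [0.2, -0.3, 0.1]
finger_gap: -0.0
```

Run:
```python
from h import *
s=get_state(); print({k:np.round(s[k],4) for k in('clock','tcp_pos','wrist_force','finger_gap')})
ci,im=snap('wrist','w3.png')
print('disc centre expected at',w2px(ci,np.array([.4857,-.1579,.131])))
```

```text
{'clock': np.float64(6.575), 'tcp_pos': array([ 0.4859, -0.1574,  0.1519]), 'wrist_force': array([ 0.2383, -0.3417,  0.1244]), 'finger_gap': np.float64(-0.0)}
disc centre expected at [317.97720006 243.93859633]
```

View pics/w3.png

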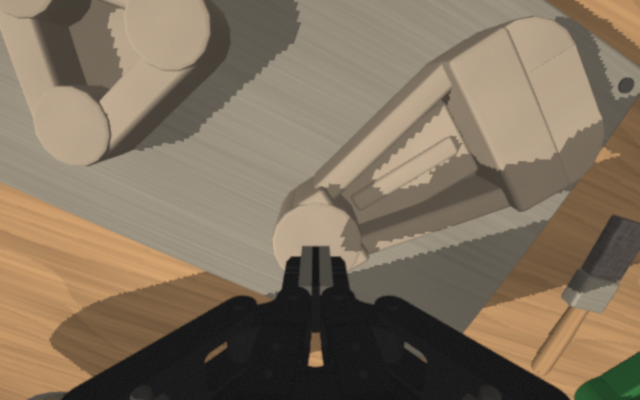

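The tips are centred on the narrow disc, whose centre is near (316,246) against a projected (318,244). The fingers are clear of everything else.

play_rows --moves '[{"claw":0,"delta_pos":[0,0,1.0],"twist":0},{"claw":0,"delta_pos":[0,0,1.6],"twist":0},{"claw":0,"delta_pos":[0,0,1.9],"twist":0},{"claw":0,"delta_pos":[0,0,2.05],"twist":0},{"claw":0,"delta_pos":[0,0,2.2],"twist":0},{"claw":0,"delta_pos":[0,0,2.2],"twist":0},{"claw":0,"delta_pos":[0,0,2.2],"twist":0}]'

```text
clock: 7.5
tcp_pos: [0.4866, -0.1575, 0.132]
orientation: [0.0, 0.983, 0.182, 0.0]
wrist_force: [-0.3, -1.0, -0.2]
finger_gap: 0.0005
```

play_rows --moves '[{"claw":0,"delta_pos":[0,0,0.15],"twist":0},{"claw":0,"delta_pos":[0,0,0.25],"twist":0},{"claw":0,"delta_pos":[0,0,0.25],"twist":0},{"claw":0,"delta_pos":[0,0,0.25],"twist":0}]'

```text
clock: 8.0
tcp_pos: [0.4868, -0.1576, 0.1296]
orientation: [0.0, 0.983, 0.182, 0.0]
wrist_force: [0.2, -0.3, 3.1]
finger_gap: 0.0
```

play_rows --moves '[{"claw":0,"delta_pos":[0,0,0.07],"twist":0},{"claw":0,"delta_pos":[0,0,0.07],"twist":0},{"claw":0,"delta_pos":[0,0,0.07],"twist":0},{"claw":0,"delta_pos":[0,0,0.07],"twist":0},{"claw":0,"delta_pos":[0,0,0.07],"twist":0},{"claw":0,"delta_pos":[0,0,0.07],"twist":0},{"claw":0,"delta_pos":[0,0,0.07],"twist":0}]'

```text
clock: 8.88
tcp_pos: [0.4868, -0.1576, 0.1287]
orientation: [0.0, 0.983, 0.182, 0.0]
wrist_force: [2.0, -0.4, 3.9]
finger_gap: 0.0001
```

play_rows --moves '[{"claw":0,"delta_pos":[0,0,-0.5],"twist":0},{"claw":0,"delta_pos":[0,0,-2],"twist":0},{"claw":0,"delta_pos":[0,0,-5],"twist":0},{"claw":0,"delta_pos":[0,0,-9],"twist":0},{"claw":0,"delta_pos":[1.5,2.5,-13],"twist":0},{"claw":0,"delta_pos":[3.2,4.9,-16.3],"twist":0},{"claw":0,"delta_pos":[3.2,4.9,-16.3],"twist":0},{"claw":0,"delta_pos":[3.2,4.9,-16.3],"twist":0},{"claw":0,"delta_pos":[3.2,4.9,-16.3],"twist":0}]'

```text
clock: 10.0
tcp_pos: [0.5326, -0.1909, 0.2904]
orientation: [-0.001, 0.983, 0.182, -0.001]
wrist_force: [-0.4, 0.3, -0.4]
finger_gap: -0.0002
```

Run:
```python
from h import *
s=get_state(); print({k:np.round(s[k],4) for k in('clock','tcp_pos','wrist_force','qvel')})
ci,im=snap('wrist','w4.png')
print([w2px(ci,np.array(p)).round(1) for p in([.59045,-.2329,.131],[.48575,-.15795,.131])])
a=cv2.imread('pics/w1.png');b=cv2.imread('pics/w4.png')
print(cv2.phaseCorrelate(*[np.float32(cv2.cvtColor(i[80:245,235:430],6)) for i in(a,b)]), cv2.phaseCorrelate(*[np.float32(cv2.cvtColor(i[20:180,60:230],6)) for i in(a,b)]))
```

```text
{'clock': np.float64(10.0), 'tcp_pos': array([ 0.5326, -0.1909,  0.2904]), 'wrist_force': array([-0.4004,  0.308 , -0.4301]), 'qvel': array([ 0.    , -0.0009,  0.0024, -0.0024, -0.0009,  0.0005])}
[array([381.2, 138.2]), array([269. , 209.3])]
((1.53271800325048, -0.012741629774637886), 1.1062459165785048) ((1.5114659814958742, -0.6480322077566711), 1.0453611787160237)
```

View pics/w4.png

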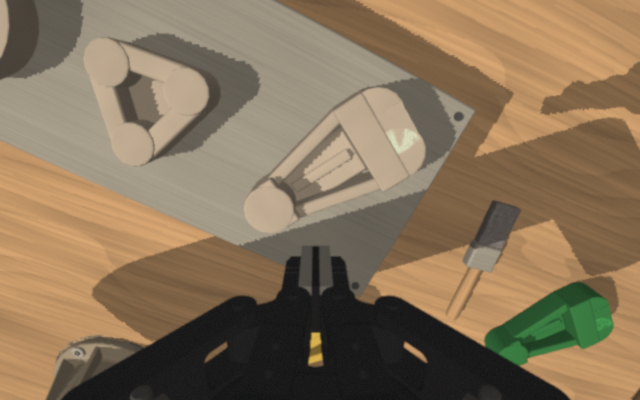

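The mould, corner mould and brush are where they were. The whole picture shifted about 1.5 px, which the camera's own 2 mm offset explains.

```bash
python3 -c "
from h import *
print(env.hand_in())"
```

```text
the job is handed in; nothing more can be done
None
```

I pressed the broad end and then the narrow end of the long mould with closed fingertips, rested about a second on each, lifted clear after each, and handed the job in at about 10 s. The hand-in gives no verdict.

- **Presses:** the wrist force reached about 3.7 N on the broad end and 3.9 N on the narrow end. The fingertips stopped about 2 mm below the expected top of the mould. I had no direct reading of the plate.
- **Side force:** up to about 3 N of sideways force showed during the broad press. The mould did not visibly shift.
- **Positions afterwards:** a before-and-after wrist picture shows the long mould moved no more than about 1 mm relative to the corner mould. The brush also looks unmoved.
- **Not rechecked:** I did not look again at the round mould and the jar, but the arm never went near them.
- **Measurement disagreement:** I measured 129 mm between the two end centres, against 132 mm given. Both presses were well inside the flat tops.

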